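Set the air gap of a choke with a gauge blade

TASK

Set the air gap of the choke in the gapping jig with the 8 mm gauge blade, the middle thickness of the three in the wooden rack: stand the blade in the gap between the two cores with its collar down on them, push the carriage up until the cores nip the blade, and press the cam lever fully down to lock the carriage while the blade is still in. Then draw the blade out and put it back fully down in its slot in the rack, the empty one, leaving the other two gauges alone.

Things in the scene. Friction and masses are not known exactly. Their poses are not given: they have to be found in the camera images.
- jig: Gapping jig, fixed; base plate x -65..50, y -135..80 mm, 12 mm high. Two dark ferrite U cores with copper coils face each other along y. Origin: on the bench under the pole-face centre of the fixed core, which lies at y > 0. Bare leg tops 50 mm up, coils 54.5. The gap runs from y = 0 to -(0.018 - carriage) m, x -26..26 mm, open above.
- carriage (a joint): Carriage with the second core, on the -y side of the gap, m: 0 wide open (gap 18 mm), grows as it moves along jig +y to close; gap = 0.018 - value; starts at 0 to 0.004, stop at 0.017. Friction about 3 N; it stays where it is left.
- push_face (a point): Centre of the outer (-y) face of the carriage's aluminium push plate, 45 mm above the bench, at jig y = carriage - 0.082 m; push it along jig +y. The plate is 56 mm wide (x) and reaches from 14 to 60 mm above the bench; outside it only the flat base plate, 12 mm high.
- clamp (a joint): Cam lever that locks the carriage, rad: 0 stands 60 degrees above level, 1.0 is fully down at its stop, 3 degrees above level; starts at 0 to 0.2 and stays where it is left. Its pivot runs along jig y; it is pressed down towards jig -x with 3 to 8 N at the grip, and its shoe then clamps the carriage, which holds against about 20 N.
- clamp_hinge (a point): Pivot of the cam lever: jig x -42 mm, y -40 mm, 34 mm above the bench. The lever runs from here towards jig -x and up.
- clamp_grip (a point): Point on the upper side of the lever's black grip, 78 mm out along the lever from the pivot and 5.5 mm above its centre line. The lever is 100 mm long, its grip 15 mm wide and 44 mm long.
- rack: Wooden gauge rack, fixed, 166 x 64 x 38 mm (x, y, z), origin at the centre of its underside. Three through slots in a row at x = -53, 0 and 53 mm, each 46 mm (x) by 14 mm (y). A gauge stands in each, in any order, hanging by its collar on the rack's top, its axes along the rack's. Soldering-iron stands between rack and jig rise to 235 mm.
- gauge_mid: The gauge to use: upright steel strip 8 mm thick (y), 40 mm wide (x), 72 mm long (z), with a black depth-stop collar 46 x 36 x 8 mm round it. Origin: centre of the collar's underside; the blade goes 28 mm below, the strip rises to 44 mm above, where it is gripped across its 8 mm. Seated in the rack the origin is 38 mm above the bench, in the jig 50 mm. 0.15 kg.
- gauge_thin: Another gauge, the same but 4 mm thick, in another slot of the rack; not needed.
- gauge_thick: Another gauge, the same but 12 mm thick, in another slot of the rack; not needed.
Mind the look-alikes: they are no part of the job. Leave any pink look-alike of the gauge_mid alone.

How it is judged:
By the outcome, as a careful person would: the job done as asked, in the order asked, and still so for the second after the job is handed in, with the robot touching nothing.
It also fails if it takes over 72 s, if anything falls off the work surface, if the arm or the gripper's body presses on something with over 40 N, if the wrist force passes 120 N, or if a joint passes its speed limit or range.

ROBOT

A 6-joint arm with a two-finger parallel gripper is mounted at the origin on a cart in front of the work surface, level with it; the furniture and walls round the work are solid. World frame = base frame: x ahead of the robot, y to its left, z up, the work surface at z = 0. Lengths are in m, angles in rad, forces in N, time in s.
With the tool pointing down it reaches from about 0.35 to 0.725 m from the base axis. Payload 4.3 kg.
Tool frame: the origin (TCP) lies at the very end of the fingers, on their centre line; the grasp point (between the pads) lies env.grasp_offset behind it (env.grasp_offset is the distance from the TCP to the grasp point, in m); z points along the fingers, y is the line along which they close (so a half turn about z gives the same grasp; the last joint's range is limited). The gripper opens to 85 mm and grips with 20 to 120 N. Pads are 22 mm wide; open, the fingers measure 114 mm over their backs; the gripper's body (76 mm by 85 mm) begins 54 mm behind the grasp point. The pads swing forward as they close: fully open they stand 13 mm farther back than shut.
Start: joints at [-1.235, 0.377, 0.081, 1.274, 0, 1.46], TCP at [0.248, -0.519, 0.231] pointing down, gripper open.
Joint ranges: [-2.72, 2.72], [-0.84, 1.66], [-1.02, 1.22], [-1.77, 2.12], [-1.37, 1.28], [-3.14, 3.14]. Speed limits (rad/s): [2.57, 2.57, 3.14, 3.14, 3.14, 3.14].

INTERFACE

Orientations are given as a unit quaternion [x, y, z, w].
In Python, from bench import env gives the robot as it stands.
- The arm moves only by the tool servo_tool, never from a script. Its argument "plan" is a list of rows, each a list of 3 entries, a list of its own where there are three numbers: the opening, from -1 (shut) to 1 (fully open), then the shift along the tool's x, y, z in m, then the turn, a rotation vector about the tool's x, y, z in degrees. A call has 1 to 20 rows; each row shifts and turns the commanded pose from where the row before left it, along the tool's axes as they then stand; what a row does not reach is not made up. A row lasts 1/12 s, in which the tool goes at most 41.7 mm and 7.16 degrees, less where a joint would pass 70% of its speed; a pose out of reach is approached as far as the arm can. A call is refused whole if a number of a shift passes 0.0417 or a number of a turn 7.16, either way. A call with a gripper value outside its range is refused whole. The fingers move at their own pace and stop on an object; "newtons" is the grip in N (left out, the last holds). Time passes only in rows, so rows that do not move let the fingers close. It gives the time, the measured TCP pose, the force, the opening and the grip force at its end, in the units of the state.
- env.sense(): the state, without advancing time (a new reading comes with each control period).
- env.camera(name): name is "side" or "top"; returns the picture (400x640x3 uint8, red, green, blue); there is no depth.
- env.camera_model(name): a dict with "K" (3x3 intrinsics, pixels), "dist" ([k1, k2, p1, p2, k3] as OpenCV has them; the pictures are not rectified), "pose" (4x4, takes a point from camera to world coordinates). Camera axes: x right, y down, z forward; pixel columns grow to the right and rows downward; lengths in m; the calibration is good to about 2 mm. A picture is of the moment at which its call begins. camera_model takes no time and is no camera call.
- env.sign_off(): hands the job in; it is judged then, once.
The state is a dict: "clock": time; "joint_pos": joint angles; "joint_velocities": joint speeds; "effort": joint torques, N m; "position": TCP position; "eef_rot": TCP orientation; "ft_force": force on the tool from outside, world axes, zero at the start; "torque": the same for the moment, N m; "opening": finger opening in m; "finger_force": force on a finger pad.
Only numpy, scipy, OpenCV 4.12 (cv2) and the standard library are available. Lean on these libraries where they do the work, as an engineer would, in place of code of your own. Each camera call takes 0.05 s, during which the arm holds its last target. There are 200 camera calls.

## Working session

There is one attempt and no reset: what is moved stays moved. The work goes in short steps, Python scripts to look and compute and a tool call to move; the robot and the scene stay as the last step left them, time stands still between calls to the robot, and variables do not carry over. Pictures are saved under pics/ and viewed, at most 10 in all, crops included, and the job is handed in when it is done.

Besides the shell and the picture viewer there is one more tool, called after "Call:" as name([rows], argument=value, ...), one row to a line, values as JSON. servo_tool: Moves the arm, as the interface text tells. Its arguments: {"type":"object","properties":{"plan":{"type":"array"},"newtons":{"type":"number"}},"required":["plan"]}

```bash
ls; mkdir -p pics
python3 - <<'E'
from bench import env
import cv2
s=env.sense(); print(s, env.grasp_offset)
for n in("side","top"):
    cv2.imwrite(f"pics/{n}0.png",env.camera(n)[:,:,::-1]); m=env.camera_model(n); print(n,m)
E
```

```text
pics
{'clock': 0.0, 'joint_pos': array([-1.23531290e+00,  3.78075250e-01,  7.96382448e-02,  1.27438414e+00,
        3.75193653e-05,  1.46048594e+00]), 'joint_velocities': array([ 0.00083909,  0.0013687 , -0.00059847, -0.00151507,  0.00037804,
        0.000428  ]), 'effort': array([-1.43441604e-03, -4.63605201e+01,  2.69874752e+01,  2.08279485e-02,
        2.36055826e-06,  1.33087259e-06]), 'position': array([ 0.247723  , -0.51818892,  0.23035869]), 'eef_rot': array([ 9.75260669e-01,  2.21055655e-01, -9.51019321e-05, -1.00810580e-03]), 'ft_force': array([-0.29622071,  1.13246229,  0.06674885]), 'torque': array([ 0.03438161, -0.00595412,  0.03091179]), 'finger_force': 0.0, 'opening': 0.08532801838399272} 0.0187
side {'K': array([[517.67403592,   0.        , 320.91345476],
       [  0.        , 517.67403592, 204.18484257],
       [  0.        ,   0.        ,   1.        ]]), 'dist': array([0.03081281, 0.        , 0.        , 0.        , 0.        ]), 'pose': array([[-0.99181142, -0.07691538,  0.10195157,  0.34311394],
       [-0.12760537,  0.56437345, -0.81559762,  1.23305023],
       [ 0.00519324, -0.8219286 , -0.56956685,  0.91566554],
       [ 0.        ,  0.        ,  0.        ,  1.        ]])}
top {'K': array([[452.00491175,   0.        , 321.97112374],
       [  0.        , 452.00491175, 195.11810321],
       [  0.        ,   0.        ,   1.        ]]), 'dist': array([0.01270903, 0.        , 0.        , 0.        , 0.        ]), 'pose': array([[ 0.00965516, -0.99421327,  0.10698946,  0.36997224],
       [-0.99993679, -0.01021601, -0.00469524,  0.0420075 ],
       [ 0.00576107, -0.10693737, -0.99424907,  1.30085582],
       [ 0.        ,  0.        ,  0.        ,  1.        ]])}
```

View pics/side0.png

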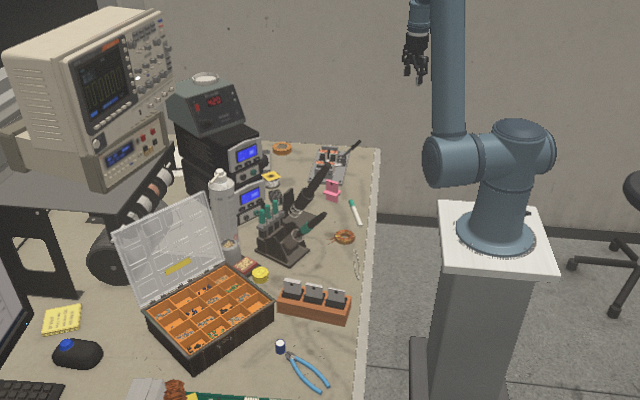

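View pics/top0.png

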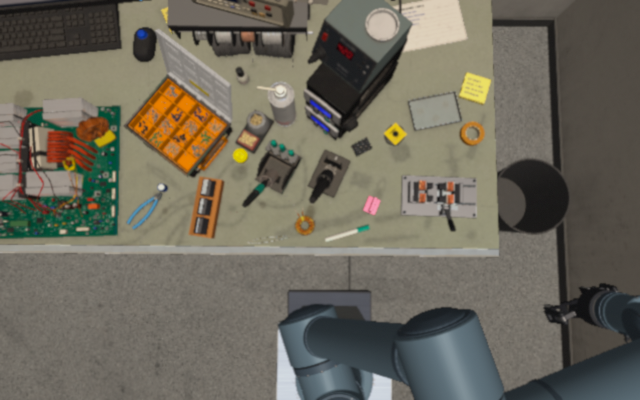

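The side view shows the rack at about (314,300), the jig at (328,165) and a pink look-alike at (331,190). The top view shows the rack at (206,207), the jig at (438,197) and the pink block at (372,205). I'll enlarge all of these.

Run:
```python
import cv2,numpy as np
t=cv2.imread("pics/top0.png");s=cv2.imread("pics/side0.png")
def c(i,x0,y0,w,h,W=400,H=300): return cv2.resize(i[y0:y0+h,x0:x0+w],(W,H),interpolation=cv2.INTER_CUBIC)
a=np.hstack([c(t,160,175,96,72),c(s,268,264,96,72)])
b=np.hstack([c(t,393,165,96,72),c(s,290,130,96,72)])
cv2.imwrite("pics/crop1.png",np.vstack([a,b]))
```

```text
(no output)
```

View pics/crop1.png

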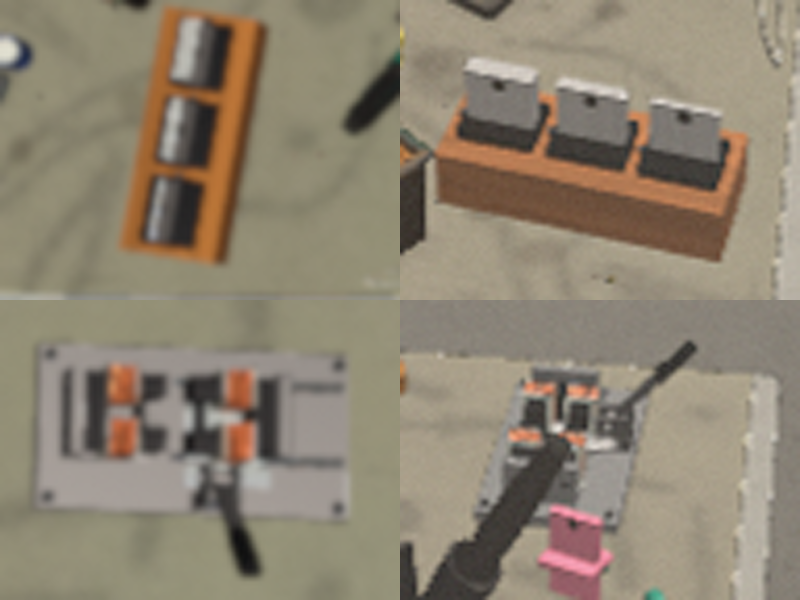

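```bash
cat > h.py <<'E'
import cv2,numpy as np
from bench import env
def ray(n,px,z):
    m=env.camera_model(n); p=cv2.undistortPoints(np.array(px,float).reshape(-1,1,2),m["K"],m["dist"]).reshape(-1,2)
    d=np.c_[p,np.ones(len(p))]@m["pose"][:3,:3].T; o=m["pose"][:3,3]
    return o+d*((z-o[2])/d[:,2])[:,None]
def proj(n,P):
    m=env.camera_model(n); T=np.linalg.inv(m["pose"])
    return cv2.projectPoints(np.array(P,float).reshape(-1,1,3),cv2.Rodrigues(T[:3,:3])[0],T[:3,3],m["K"],m["dist"])[0].reshape(-1,2)
def up(i,x0,y0,w,h,k=8): return cv2.resize(i[y0:y0+h,x0:x0+w],(w*k,h*k),interpolation=cv2.INTER_CUBIC)
def full(p,x0,y0,k=8): return (np.asarray(p,float)+.5)/k-.5+[x0,y0]
E
python3 - <<'E'
from h import *
t=cv2.imread("pics/top0.png");s=cv2.imread("pics/side0.png")
def rect(mask,x0,y0,z,nm):
    cs,_=cv2.findContours(mask,cv2.RETR_EXTERNAL,cv2.CHAIN_APPROX_NONE)
    c=max(cs,key=cv2.contourArea); b=cv2.boxPoints(cv2.minAreaRect(c))
    P=ray("top",full(b,x0,y0),z); ce=P.mean(0); e=[P[(i+1)%4]-P[i] for i in range(4)]
    print(nm,"centre",ce.round(4),"sides",[round(float(np.linalg.norm(v)),4) for v in e],"ang",[round(float(np.degrees(np.arctan2(v[1],v[0]))),1) for v in e])
    print(P.round(4).tolist()); return b
R=up(t,160,170,96,80); h=cv2.cvtColor(R,cv2.COLOR_BGR2HSV)
print("rack px",[h[int((y)),int(x)].tolist() for x,y in [(600,200),(90*8,0)]] if 0 else "")
sat=(h[...,0]<20)&(h[...,1]>120)
v=h[...,2][sat]; print("V pct",np.percentile(v,[5,15,25,40,50,75,90]))
vis=[R.copy()]
for th in (0,150,165,180):
    m=(sat&(h[...,2]>th)).astype(np.uint8)*255; m=cv2.morphologyEx(m,cv2.MORPH_OPEN,np.ones((9,9))); b=rect(m,160,170,.038,f"rack{th}")
    if th==165: cv2.polylines(vis[0],[b.astype(int)],True,(0,255,0),1)
J=up(t,393,165,96,72); lab=cv2.cvtColor(J,cv2.COLOR_BGR2LAB)
for th in (134,132):
    m=(lab[...,2]<th).astype(np.uint8)*255
    m=cv2.morphologyEx(cv2.morphologyEx(m,cv2.MORPH_CLOSE,np.ones((90,90))),cv2.MORPH_OPEN,np.ones((200,200))); b=rect(m,393,165,.012,f"jig{th}")
cv2.polylines(J,[b.astype(int)],True,(0,255,0),1)
a=np.vstack([cv2.resize(vis[0],(400,333)),cv2.resize(J,(400,267))])
S=up(s,275,270,80,60); 
b2=cv2.resize(up(s,275,270,40,60),(400,600))
cv2.imwrite("pics/crop2.png",np.hstack([a,np.vstack([cv2.resize(S,(400,300)),cv2.resize(up(t,185,170,40,30,10),(400,300))])]))
E
```

```text
rack px 
V pct [ 96. 107. 125. 148. 157. 168. 184.]
rack0 centre [0.4697 0.3595 0.038 ] sides [0.1667, 0.0719, 0.1666, 0.0709] ang [-8.2, -100.0, 171.5, 80.1]
[[0.3933, 0.4065, 0.038], [0.5583, 0.3828, 0.038], [0.5459, 0.312, 0.038], [0.3811, 0.3367, 0.038]]
rack150 centre [0.4703 0.3633 0.038 ] sides [0.1666, 0.0642, 0.1665, 0.0633] ang [-8.1, -99.9, 171.6, 80.2]
[[0.3933, 0.4065, 0.038], [0.5583, 0.383, 0.038], [0.5472, 0.3197, 0.038], [0.3825, 0.3441, 0.038]]
rack165 centre [0.4662 0.34   0.038 ] sides [0.1664, 0.0241, 0.1663, 0.0237] ang [-12.2, -103.7, 167.7, 76.4]
[[0.3877, 0.3692, 0.038], [0.5504, 0.3341, 0.038], [0.5447, 0.3107, 0.038], [0.3821, 0.3461, 0.038]]
rack180 centre [0.4669 0.3386 0.038 ] sides [0.1604, 0.0083, 0.1604, 0.0082] ang [-8.3, -99.8, 171.7, 80.2]
[[0.3883, 0.3542, 0.038], [0.547, 0.3311, 0.038], [0.5456, 0.3229, 0.038], [0.3869, 0.3462, 0.038]]
jig134 centre [ 0.5079 -0.2994  0.012 ] sides [0.2129, 0.1162, 0.2109, 0.1161] ang [-89.4, 178.5, 90.6, -0.5]
[[0.5648, -0.194, 0.012], [0.567, -0.4069, 0.012], [0.4509, -0.4038, 0.012], [0.4487, -0.193, 0.012]]
jig132 centre [ 0.5078 -0.2987  0.012 ] sides [0.2085, 0.1111, 0.2066, 0.1111] ang [-89.4, 178.5, 90.6, -0.5]
[[0.5623, -0.1955, 0.012], [0.5644, -0.404, 0.012], [0.4534, -0.401, 0.012], [0.4512, -0.1944, 0.012]]
```

View pics/crop2.png

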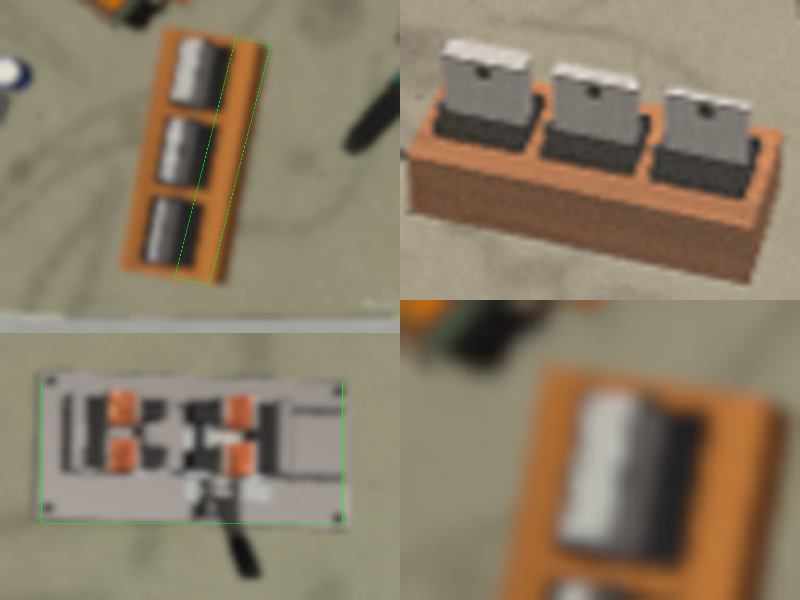

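Run:
```python
from h import *
t=cv2.imread("pics/top0.png");s=cv2.imread("pics/side0.png")
c=np.array([.4703,.3633]);a=np.radians(-8.2);ux=np.array([np.cos(a),np.sin(a)]);uy=np.array([-ux[1],ux[0]])
# thickness: brightness profile along rack y at z=.082, avg over |x|<10mm, per slot
g=cv2.cvtColor(s,cv2.COLOR_BGR2GRAY).astype(np.float32);gt=cv2.cvtColor(t,cv2.COLOR_BGR2GRAY).astype(np.float32)
ys=np.arange(-.014,.0141,.002)
for k in(-.053,0,.053):
  for n,im in(("side",g),("top",gt)):
    pr=[]
    for y in ys:
        P=[np.r_[c+ux*(k+x)+uy*y,.082] for x in np.linspace(-.015,.015,15)]
        q=proj(n,P).astype(np.float32); pr.append(int(cv2.remap(im,q[:,:1].copy(),q[:,1:].copy(),1).mean()))
    print(k,(c+ux*k).round(4),n,pr)
# jig plate
J=up(t,385,160,112,80);lab=cv2.cvtColor(J,cv2.COLOR_BGR2LAB)
m=(lab[...,2]<134).astype(np.uint8)*255
m=cv2.morphologyEx(m,cv2.MORPH_CLOSE,np.ones((60,60)));m=cv2.morphologyEx(m,cv2.MORPH_OPEN,cv2.getStructuringElement(cv2.MORPH_ELLIPSE,(70,70)))
cc=max(cv2.findContours(m,0,1)[0],key=cv2.contourArea)[:,0]
x0,y0,w,h=cv2.boundingRect(cc);print(x0,y0,w,h)
L={}
for nm,sel in dict(top=(cc[:,1]<y0+40)&(cc[:,0]>x0+80)&(cc[:,0]<x0+w-80),left=(cc[:,0]<x0+40)&(cc[:,1]>y0+60)&(cc[:,1]<y0+h-60),
   bot=(cc[:,1]>y0+h-40)&(cc[:,0]>x0+80)&((cc[:,0]<x0+w*.4)|(cc[:,0]>x0+w*.75))&(cc[:,0]<x0+w-80),right=(cc[:,0]>x0+w-40)&(cc[:,1]>y0+60)&(cc[:,1]<y0+h-60)).items():
    P=ray("top",full(cc[sel],385,160),.012)[:,:2]; vx,vy,px,py=cv2.fitLine(P.astype(np.float32),cv2.DIST_HUBER,0,.001,.001).ravel()
    L[nm]=(np.array([px,py]),np.array([vx,vy])); print(nm,len(P),px.round(4),py.round(4),"ang",np.degrees(np.arctan2(vy,vx)).round(2))
def X(a,b):
    k=np.linalg.solve(np.c_[L[a][1],-L[b][1]],L[b][0]-L[a][0]);return L[a][0]+k[0]*L[a][1]
q=[X("top","left"),X("top","right"),X("bot","right"),X("bot","left")];print(np.round(q,4).tolist(),np.mean(q,0))
print([np.linalg.norm(q[i]-q[(i+1)%4]).round(4) for i in range(4)])
```

```text
-0.053 [0.4178 0.3709] side [153, 151, 151, 151, 151, 156, 169, 186, 183, 140, 111, 107, 106, 110, 116]
-0.053 [0.4178 0.3709] top [47, 61, 74, 83, 92, 110, 132, 140, 119, 87, 73, 84, 100, 109, 114]
0 [0.4703 0.3633] side [157, 157, 156, 156, 160, 171, 189, 201, 198, 178, 135, 109, 107, 107, 112]
0 [0.4703 0.3633] top [59, 73, 82, 92, 112, 142, 166, 173, 159, 128, 101, 95, 104, 111, 113]
0.053 [0.5228 0.3557] side [157, 157, 157, 161, 170, 188, 200, 202, 201, 196, 174, 132, 110, 106, 106]
0.053 [0.5228 0.3557] top [75, 84, 94, 114, 143, 167, 180, 181, 175, 159, 135, 116, 112, 115, 118]
133 129 601 339
top 344 0.5633 -0.3102 ang 88.59
left 218 0.5082 -0.1928 ang -2.45
bot 230 0.454 -0.2547 ang 88.35
right 218 0.5082 -0.4053 ang -0.77
[[0.5662000179290771, -0.19529999792575836], [0.5609999895095825, -0.4059999883174896], [0.4496999979019165, -0.40450000762939453], [0.45579999685287476, -0.19059999287128448]] [ 0.50816137 -0.29910284]
[np.float32(0.2108), np.float32(0.1113), np.float32(0.2141), np.float32(0.1104)]
```

The rack centre is (0.470, 0.363), with yaw −8.2°. Candidates in the top view are three steel gauges in the rack at about (208,188), (204,207) and (200,227), plus the pink one at (372,205). The bright top-face widths come out at roughly 12, 8 and 4 mm, so the centre gauge is the 8 mm one. The enlarged crop shows the same order: thick, mid, thin. Next I'll raise and turn the tool.

Call:
servo_tool([
  [1,[0,0,-0.0035],[0,0,-7.1]],
  [1,[0,0,-0.0035],[0,0,-7.1]],
  [1,[0,0,-0.0035],[0,0,-7.1]],
  [1,[0,0,-0.0035],[0,0,-7.1]],
  [1,[0,0,-0.0035],[0,0,-7.1]],
  [1,[0,0,-0.0035],[0,0,-7.1]],
  [1,[0,0,-0.0035],[0,0,-7.1]],
  [1,[0,0,-0.0035],[0,0,-7.1]],
  [1,[0,0,-0.0035],[0,0,-7.1]],
  [1,[0,0,-0.0035],[0,0,-7.1]],
  [1,[0,0,-0.0035],[0,0,-7.1]],
  [1,[0,0,-0.0035],[0,0,-7.1]],
  [1,[0,0,-0.0035],[0,0,-7.1]],
  [1,[0,0,-0.0035],[0,0,-7.1]],
  [1,[0,0,-0.0035],[0,0,-7.1]],
  [1,[0,0,-0.0035],[0,0,-7.1]],
  [1,[0,0,-0.0035],[0,0,-7.1]],
  [1,[0,0,-0.0035],[0,0,-7.1]],
  [1,[0,0,-0.0035],[0,0,-7.1]],
  [1,[0,0,-0.0035],[0,0,-7.1]],
])

```text
clock: 1.77
position: [0.2478, -0.5185, 0.3009]
eef_rot: [0.105, 0.994, 0.001, -0.0]
ft_force: [-0.7, -0.6, -0.1]
opening: 0.0851
finger_force: 0.0
```

```bash
cat >> h.py <<'E'
from scipy.spatial.transform import Rotation as Rt
def go(x,y,z,psi):
    s=env.sense();R=Rt.from_quat(s["eef_rot"]);G=Rt.from_euler("z",psi,degrees=True)*Rt.from_euler("x",180,degrees=True)
    print("t",round(s["clock"],2),"pos",s["position"].round(4),"F",s["ft_force"].round(1),"open",round(s["opening"],4),"| shift at present att.",R.inv().apply(np.array([x,y,z])-s["position"]).round(4),
      "at goal att.",G.inv().apply(np.array([x,y,z])-s["position"]).round(4),"turn",(R.inv()*G).as_rotvec(degrees=True).round(2),"j",s["joint_pos"].round(2))
JO=np.array([.5164,-.2717]);JA=-1.5
def jig(x,y):
    a=np.radians(JA);return JO+[np.cos(a)*x-np.sin(a)*y,np.sin(a)*x+np.cos(a)*y]
E
python3 - <<'E'
from h import *
go(.50,-.10,.30,171.8)
t=cv2.imread("pics/top0.png");s=cv2.imread("pics/side0.png")
# jig check: coils orange centroids, and core profile along jig y
h=cv2.cvtColor(t,cv2.COLOR_BGR2HSV);m=((h[...,0]<14)&(h[...,1]>110)).astype(np.uint8)
m[:,:400]=0;m[:,470:]=0;m[:170]=0;m[215:]=0
n,_,st,ce=cv2.connectedComponentsWithStats(m)
for i in range(1,n):
    if st[i,4]>8:
        P=ray("top",[ce[i]],.0545)[0][:2];a=np.radians(JA);d=P-JO;print("coil px",ce[i].round(1),st[i],"jig",(np.cos(a)*d[0]+np.sin(a)*d[1]).round(4),(-np.sin(a)*d[0]+np.cos(a)*d[1]).round(4))
for n,im in(("top",t),("side",s)):
  g=cv2.cvtColor(im,cv2.COLOR_BGR2GRAY).astype(np.float32)
  for x0 in(-.019,.019):
    pr=[]
    for y in np.arange(-.06,.0401,.002):
        q=proj(n,[np.r_[jig(x0+x,y),.05] for x in(-.003,0,.003)]).astype(np.float32);pr.append(int(cv2.remap(g,q[:,:1].copy(),q[:,1:].copy(),1).mean()))
    print(n,x0,pr)
E
```

```text
t 1.77 pos [ 0.2478 -0.5185  0.3009] F [-0.7 -0.6 -0.1] open 0.0851 | shift at present att. [-0.1588  0.4621  0.0013] at goal att. [-0.1899  0.4502  0.0009] turn [ 0.06 -0.03 -3.91] j [-1.24  0.37  0.26  1.45  0.   -1.02]
coil px [421.6 185. ] [419 181   6   9  52] jig 0.018 0.0314
coil px [450.  186.1] [448 182   5   9  44] jig 0.0179 -0.0477
coil px [422.1 197.4] [419 194   7   8  46] jig -0.0166 0.0295
coil px [450.2 198.5] [448 194   6  10  49] jig -0.0169 -0.0484
top -0.019 [125, 143, 145, 138, 128, 120, 111, 102, 108, 120, 126, 115, 88, 68, 56, 55, 54, 55, 56, 54, 48, 40, 35, 54, 84, 120, 140, 148, 146, 132, 110, 88, 69, 61, 58, 57, 58, 71, 94, 120, 131, 128, 118, 107, 103, 102, 106, 114, 119, 116, 102]
top 0.019 [119, 126, 125, 119, 115, 111, 110, 112, 123, 132, 134, 114, 86, 64, 52, 51, 51, 51, 52, 51, 47, 40, 41, 57, 82, 109, 126, 137, 139, 126, 105, 82, 62, 56, 53, 52, 53, 64, 85, 115, 122, 119, 110, 110, 112, 115, 121, 132, 131, 118, 89]
side -0.019 [146, 149, 152, 155, 156, 157, 158, 157, 148, 137, 125, 109, 93, 76, 62, 63, 64, 66, 66, 65, 63, 62, 61, 61, 60, 61, 63, 64, 65, 65, 64, 62, 70, 81, 93, 107, 123, 138, 151, 146, 139, 130, 120, 110, 99, 93, 90, 88, 85, 81, 77]
side 0.019 [139, 143, 147, 152, 158, 164, 171, 166, 154, 141, 128, 110, 91, 74, 66, 67, 69, 69, 68, 67, 65, 64, 65, 65, 66, 68, 70, 72, 72, 70, 68, 67, 76, 87, 97, 110, 127, 142, 153, 155, 156, 156, 154, 152, 150, 147, 140, 132, 121, 109, 96]
```

Call:
servo_tool([
  [1,[0,0,0],[0,0,-3.9]],
  [1,[-0.008,0.019,0],[0,0,0]],
  [1,[-0.0158,0.0375,0],[0,0,0]],
  [1,[-0.0158,0.0375,0],[0,0,0]],
  [1,[-0.0158,0.0375,0],[0,0,0]],
  [1,[-0.0158,0.0375,0],[0,0,0]],
  [1,[-0.0158,0.0375,0],[0,0,0]],
  [1,[-0.0158,0.0375,0],[0,0,0]],
  [1,[-0.0158,0.0375,0],[0,0,0]],
  [1,[-0.0158,0.0375,0],[0,0,0]],
  [1,[-0.0158,0.0375,0],[0,0,0]],
  [1,[-0.0158,0.0375,0],[0,0,0]],
  [1,[-0.0158,0.0375,0],[0,0,0]],
  [1,[0,0.038,0],[0,0,0]],
  [1,[0.008,0.038,0],[0,0,0]],
  [1,[0.008,0.038,0],[0,0,0]],
  [1,[0.008,0.038,0],[0,0,0]],
  [1,[0.008,0.038,0],[0,0,0]],
  [1,[0.008,0.038,0],[0,0,0]],
  [1,[0.008,0.038,0],[0,0,0]],
])

```text
clock: 3.43
position: [0.4833, 0.1528, 0.3009]
eef_rot: [0.075, 0.997, -0.0, -0.0]
ft_force: [-0.4, 0.1, 0.2]
opening: 0.0854
finger_force: 0.0
```

```bash
python3 -c "
from h import *
go(.4703,.3633,.30,171.8)"
```

```text
t 3.43 pos [0.4833 0.1528 0.3009] F [-0.4  0.1  0.2] open 0.0854 | shift at present att. [0.0441 0.2062 0.0009] at goal att. [0.0428 0.2065 0.0009] turn [-0.02 -0.03 -0.36] j [ 0.18  0.23  0.05  1.4  -0.    0.33]
```

Call:
servo_tool([
  [0.2,[0.0086,0.036,0],[0,0,-0.35]],
  [0.2,[0.0086,0.036,0],[0,0,0]],
  [0.2,[0.0086,0.036,0],[0,0,0]],
  [0.2,[0.0086,0.036,0.02],[0,0,0]],
  [0.2,[0,0.015,0.02],[0,0,0]],
  [0.2,[0,0,0.02],[0,0,0]],
  [0.2,[0,0,0],[0,0,0]],
  [0.2,[0,0,0],[0,0,0]],
  [0.2,[0,0,0],[0,0,0]],
])

```text
clock: 4.18
position: [0.4732, 0.3125, 0.2423]
eef_rot: [0.072, 0.997, -0.0, 0.0]
ft_force: [0.4, 1.0, -0.2]
opening: 0.0512
finger_force: 0.0
```

```bash
python3 -c "
from h import *
go(.4703,.3633,.12,171.8)"
```

```text
t 4.18 pos [0.4732 0.3125 0.2423] F [ 0.4  1.  -0.2] open 0.0512 | shift at present att. [0.0102 0.0499 0.1223] at goal att. [0.0101 0.0499 0.1223] turn [ 0.    0.02 -0.05] j [ 0.47  0.36  0.08  1.29 -0.    0.62]
```

Call:
servo_tool([
  [0.2,[0.0051,0.025,0.015],[0,0,0]],
  [0.2,[0.005,0.0249,0.025],[0,0,0]],
  [0.2,[0,0,0.03],[0,0,0]],
  [0.2,[0,0,0.03],[0,0,0]],
  [0.2,[0,0,0.0223],[0,0,0]],
  [0.2,[0,0,0],[0,0,0]],
  [0.2,[0,0,0],[0,0,0]],
])

```text
clock: 4.77
position: [0.4702, 0.363, 0.1198]
eef_rot: [0.072, 0.997, -0.0, -0.0]
ft_force: [0.7, -0.1, 1.1]
opening: 0.0511
finger_force: 0.0
```

Run:
```python
from h import *
go(.4703,.3633,.052,171.8)
s=env.camera("side")[:,:,::-1];t=env.camera("top")[:,:,::-1]
cv2.imwrite("pics/g1.png",np.hstack([cv2.resize(s[240:330,270:360],(400,400),interpolation=2),cv2.resize(t[160:250,165:255],(400,400),interpolation=2)]))
```

```text
t 4.77 pos [0.4702 0.363  0.1198] F [ 0.7 -0.1  1.1] open 0.0511 | shift at present att. [-0.0001  0.0003  0.0678] at goal att. [-0.      0.0003  0.0678] turn [-0.03 -0.03 -0.07] j [ 0.55  0.47 -0.07  1.03 -0.    0.7 ]
```

View pics/g1.png

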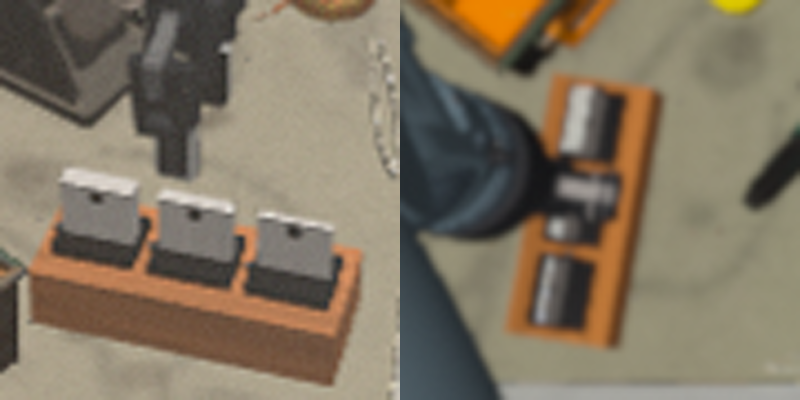

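The middle gauge, at about (197,225) in the crop, lies under the fingers, which straddle its 8 mm thickness. The neighbours are clear, so I'll descend and grip.

Call:
servo_tool([
  [0.2,[0,0,0.02],[0,0,0]],
  [0.2,[0,0,0.02],[0,0,0]],
  [0.2,[0,0,0.016],[0,0,0]],
  [0.2,[0,0,0.0115],[0,0,0]],
  [0.2,[0,0,0],[0,0,0]],
  [-1,[0,0,0],[0,0,0]],
  [-1,[0,0,0],[0,0,0]],
  [-1,[0,0,0],[0,0,0]],
  [-1,[0,0,0],[0,0,0]],
  [-1,[0,0,0],[0,0,0]],
  [-1,[0,0,0],[0,0,0]],
  [-1,[0,0,0],[0,0,0]],
  [-1,[0,0,0],[0,0,0]],
], newtons=50)

```text
clock: 5.95
position: [0.4715, 0.3647, 0.0535]
eef_rot: [0.072, 0.997, 0.001, 0.001]
ft_force: [-0.6, -0.1, 6.4]
opening: 0.0074
finger_force: 49.7
```

```bash
python3 -c "
from h import *
go(.4703,.3633,.052,171.8)"
```

```text
t 5.95 pos [0.4715 0.3647 0.0535] F [-0.6 -0.1  6.4] open 0.0074 | shift at present att. [ 0.001  -0.0015  0.0015] at goal att. [ 0.001  -0.0015  0.0015] turn [ 0.13  0.16 -0.01] j [ 0.55  0.52 -0.17  0.88 -0.    0.7 ]
```

Call:
servo_tool([
  [-1,[0,0,-0.01],[0,0,0]],
  [-1,[0,0,-0.02],[0,0,0]],
  [-1,[0,0,-0.03],[0,0,0]],
  [-1,[0,0,-0.038],[0,0,0]],
  [-1,[0,0,-0.04],[0,0,0]],
  [-1,[0,0,-0.04],[0,0,0]],
  [-1,[0,0,-0.04],[0,0,0]],
  [-1,[0,0,-0.03],[0,0,0]],
  [-1,[0,0,-0.012],[0,0,0]],
  [-1,[0,0,0],[0,0,0]],
])

```text
clock: 6.78
position: [0.4713, 0.3645, 0.3164]
eef_rot: [0.072, 0.997, 0.002, 0.003]
ft_force: [0.2, 0.8, -0.5]
opening: 0.0072
finger_force: 48.9
```

```bash
python3 -c "
from h import *
go(.46,.05,.31,178.5)
print(jig(0,-.008))
go(*jig(0,-.008),.31,178.5)"
```

```text
t 6.78 pos [0.4713 0.3645 0.3164] F [ 0.2  0.8 -0.5] open 0.0072 | shift at present att. [-0.0337 -0.3129  0.0051] at goal att. [ 0.0031 -0.3147  0.0064] turn [ 0.25  0.34 -6.71] j [ 0.55  0.42  0.36  1.51 -0.    0.7 ]
[ 0.51619058 -0.27969726]
t 6.78 pos [0.4713 0.3645 0.3164] F [ 0.2  0.8 -0.5] open 0.0072 | shift at present att. [-0.1364 -0.6312  0.0042] at goal att. [-0.0618 -0.6428  0.0064] turn [ 0.25  0.34 -6.71] j [ 0.55  0.42  0.36  1.51 -0.    0.7 ]
```

Call:
servo_tool([
  [-1,[0,0,0],[0.2,0.3,-6.7]],
  [-1,[0,-0.02,0],[0,0,0]],
  [-1,[0,-0.04,0],[0,0,0]],
  [-1,[0,-0.04,0],[0,0,0]],
  [-1,[0,-0.04,0],[0,0,0]],
  [-1,[0,-0.04,0],[0,0,0]],
  [-1,[0,-0.04,0],[0,0,0]],
  [-1,[0,-0.04,0],[0,0,0]],
  [-1,[0,-0.04,0],[0,0,0]],
  [-1,[0,-0.04,0],[0,0,0]],
  [-1,[-0.008,-0.04,0],[0,0,0]],
  [-1,[-0.008,-0.04,0],[0,0,0]],
  [-1,[-0.008,-0.04,0],[0,0,0]],
  [-1,[-0.008,-0.04,0],[0,0,0]],
  [-1,[-0.008,-0.04,0],[0,0,0]],
  [-1,[-0.008,-0.04,0],[0,0,0]],
  [-1,[-0.008,-0.04,0],[0,0,0]],
  [-1,[-0.006,-0.022,0],[0,0,0]],
  [-1,[0,0,0],[0,0,0]],
  [-1,[0,0,0],[0,0,0]],
])

```text
clock: 8.45
position: [0.5143, -0.2802, 0.3111]
eef_rot: [0.014, 1.0, -0.0, -0.004]
ft_force: [0.0, -0.1, -1.2]
opening: 0.0069
finger_force: 49.2
```

```bash
python3 -c "
from h import *
go(*jig(0,-.008),.12,178.5)"
```

```text
t 8.45 pos [ 0.5143 -0.2802  0.3111] F [ 0.  -0.1 -1.2] open 0.0069 | shift at present att. [-0.0035  0.0007  0.1911] at goal att. [-0.0019  0.0006  0.1911] turn [-0.03 -0.5  -0.13] j [-0.6   0.41  0.33  1.5  -0.01 -0.58]
```

Call:
servo_tool([
  [-1,[0,0,0],[0,-0.5,-0.1]],
  [-1,[-0.002,0.0006,0.02],[0,0,0]],
  [-1,[0,0,0.035],[0,0,0]],
  [-1,[0,0,0.035],[0,0,0]],
  [-1,[0,0,0.035],[0,0,0]],
  [-1,[0,0,0.035],[0,0,0]],
  [-1,[0,0,0.02],[0,0,0]],
  [-1,[0,0,0.01],[0,0,0]],
  [-1,[0,0,0],[0,0,0]],
  [-1,[0,0,0],[0,0,0]],
])

```text
clock: 9.28
position: [0.5179, -0.2788, 0.1242]
eef_rot: [0.012, 1.0, -0.002, 0.002]
ft_force: [-0.3, 1.0, -0.9]
opening: 0.007
finger_force: 49.2
```

Run:
```python
from h import *
go(*jig(0,-.008),.0655,178.5)
s=env.camera("side")[:,:,::-1];t=env.camera("top")[:,:,::-1]
cv2.imwrite("pics/j1.png",np.hstack([cv2.resize(s[115:195,285:365],(400,400),interpolation=2),cv2.resize(t[155:235,400:480],(400,400),interpolation=2)]))
```

```text
t 9.28 pos [ 0.5179 -0.2788  0.1242] F [-0.3  1.  -0.9] open 0.007 | shift at present att. [ 0.0019 -0.0007  0.0587] at goal att. [ 0.0017 -0.0009  0.0587] turn [-0.19  0.21  0.17] j [-0.6   0.45 -0.09  1.03 -0.   -0.58]
```

View pics/j1.png

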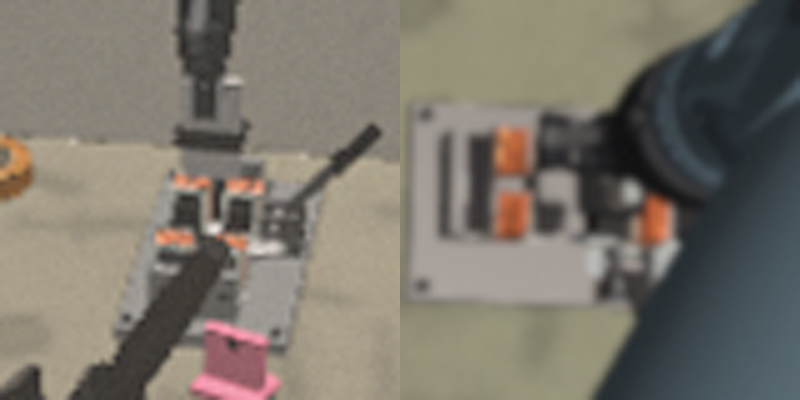

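The blade hangs over the gap between the cores, at about (208,165) in the side crop and lined up with the coils. I'll lower it gently.

Call:
servo_tool([
  [-1,[0.0018,-0.0008,0.01],[-0.2,0.2,0.2]],
  [-1,[0,0,0.012],[0,0,0]],
  [-1,[0,0,0.008],[0,0,0]],
  [-1,[0,0,0.006],[0,0,0]],
  [-1,[0,0,0.006],[0,0,0]],
  [-1,[0,0,0.006],[0,0,0]],
  [-1,[0,0,0],[0,0,0]],
])

```text
clock: 9.97
position: [0.5154, -0.2801, 0.0741]
eef_rot: [0.014, 1.0, 0.001, -0.001]
ft_force: [0.5, -0.8, -2.9]
opening: 0.0074
finger_force: 49.2
```

```bash
python3 -c "
from h import *
go(*jig(0,-.008),.0655,178.5)"
```

```text
t 9.97 pos [ 0.5154 -0.2801  0.0741] F [ 0.5 -0.8 -2.9] open 0.0074 | shift at present att. [-0.0008  0.0004  0.0086] at goal att. [-0.0008  0.0004  0.0086] turn [ 0.07 -0.1  -0.11] j [-0.61  0.49 -0.16  0.92  0.   -0.58]
```

Inside the gap without contact.

Call:
servo_tool([
  [-1,[0,0,0.004],[0,0,0]],
  [-1,[0,0,0.003],[0,0,0]],
  [-1,[0,0,0.0015],[0,0,0]],
  [-1,[0,0,0.001],[0,0,0]],
  [-1,[0,0,0],[0,0,0]],
  [-1,[0,0,0],[0,0,0]],
])

```text
clock: 10.47
position: [0.5161, -0.2805, 0.066]
eef_rot: [0.014, 1.0, 0.0, -0.0]
ft_force: [-0.6, 0.7, -0.3]
opening: 0.007
finger_force: 49.2
```

Call:
servo_tool([
  [-1,[0,0,0.001],[0,0,0]],
  [-1,[0,0,0.001],[0,0,0]],
  [-1,[0,0,0],[0,0,0]],
  [-1,[0,0,0],[0,0,0]],
])

```text
clock: 10.8
position: [0.5163, -0.2807, 0.0655]
eef_rot: [0.014, 1.0, -0.0, 0.0]
ft_force: [-2.1, 1.0, 7.1]
opening: 0.0072
finger_force: 50.5
```

Seated: contact at TCP z 0.0655, exactly as predicted. I'll release it and go up, then round to the push plate.

Call:
servo_tool([
  [-0.2,[0,0,0],[0,0,0]],
  [-0.2,[0,0,0],[0,0,0]],
  [-0.2,[0,0,0],[0,0,0]],
  [-0.2,[0,0,0],[0,0,0]],
  [-0.2,[0,0,0],[0,0,0]],
  [-0.2,[0,0,0],[0,0,0]],
  [-0.2,[0,0,-0.01],[0,0,0]],
  [-0.2,[0,0,-0.02],[0,0,0]],
  [-0.2,[0,0,-0.03],[0,0,0]],
  [-0.2,[0,0,-0.03],[0,0,0]],
  [-0.2,[0,0,-0.02],[0,0,0]],
  [-1,[0,0,0],[0,0,0]],
  [-1,[0,0,0],[0,0,0]],
])

```text
clock: 11.88
position: [0.5172, -0.2813, 0.1761]
eef_rot: [0.014, 1.0, -0.001, 0.002]
ft_force: [0.1, 0.9, -0.4]
opening: 0.0108
finger_force: 0.0
```

Run:
```python
from h import *
go(*jig(0,-.125),.175,178.5)
s=env.camera("side")[:,:,::-1];t=env.camera("top")[:,:,::-1]
cv2.imwrite("pics/j2.png",np.hstack([cv2.resize(s[115:195,285:365],(400,400),interpolation=2),cv2.resize(t[155:235,400:480],(400,400),interpolation=2)]))
```

```text
t 11.88 pos [ 0.5172 -0.2813  0.1761] F [ 0.1  0.9 -0.4] open 0.0108 | shift at present att. [ 0.0008 -0.1154  0.0013] at goal att. [ 0.0011 -0.1154  0.0011] turn [-0.12  0.19 -0.11] j [-0.61  0.42  0.    1.15  0.   -0.58]
```

View pics/j2.png

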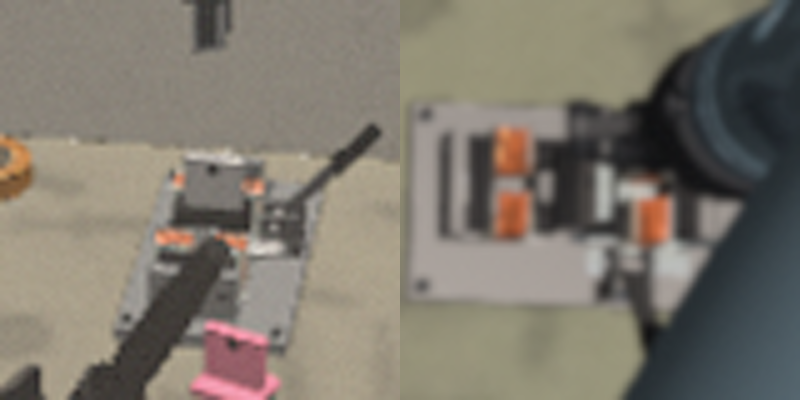

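The blade stands in the gap with its collar down on the cores, at side crop (215,190). Next: behind the push plate.

Call:
servo_tool([
  [-1,[0,-0.02,0],[-0.1,0.2,-0.1]],
  [-1,[0.001,-0.038,0],[0,0,0]],
  [-1,[0,-0.038,0],[0,0,0]],
  [-1,[0,-0.0194,0.01],[0,0,0]],
  [-1,[0,0,0.03],[0,0,0]],
  [-1,[0,0,0.035],[0,0,0]],
  [-1,[0,0,0.035],[0,0,0]],
  [-1,[0,0,0.02],[0,0,0]],
  [-1,[0,0,0.01],[0,0,0]],
  [-1,[0,0,0],[0,0,0]],
])

```text
clock: 12.82
position: [0.5087, -0.393, 0.0294]
eef_rot: [0.013, 1.0, 0.004, -0.005]
ft_force: [-0.3, -0.1, -0.6]
opening: 0.0001
finger_force: 0.0
```

```bash
python3 -c "
from h import *
go(*jig(0,-.100),.035,178.5)"
```

```text
t 12.82 pos [ 0.5087 -0.393   0.0294] F [-0.3 -0.1 -0.6] open 0.0001 | shift at present att. [-0.0045  0.0215 -0.0055] at goal att. [-0.0045  0.0215 -0.0056] turn [ 0.43 -0.57 -0.01] j [-0.76  0.64 -0.02  0.92 -0.   -0.73]
```

Call:
servo_tool([
  [-1,[-0.004,0,-0.006],[0.4,-0.5,0]],
  [-1,[0,0.01,0],[0,0,0]],
  [-1,[0,0.008,0],[0,0,0]],
  [-1,[0,0.002,0],[0,0,0]],
  [-1,[0,0.002,0],[0,0,0]],
  [-1,[0,0,0],[0,0,0]],
])

```text
clock: 13.32
position: [0.5165, -0.3732, 0.0405]
eef_rot: [0.013, 1.0, -0.003, 0.003]
ft_force: [0.7, -0.4, -0.3]
opening: 0.0003
finger_force: 0.0
```

```bash
python3 -c "
from h import *
go(*jig(0,-.0865),.035,178.5)"
```

```text
t 13.32 pos [ 0.5165 -0.3732  0.0405] F [ 0.7 -0.4 -0.3] open 0.0003 | shift at present att. [0.0027 0.015  0.0054] at goal att. [0.0027 0.015  0.0055] turn [-0.32  0.34  0.04] j [-0.72  0.61 -0.06  0.9  -0.   -0.7 ]
```

Call:
servo_tool([
  [-1,[0,0.0015,0.003],[0,0,0]],
  [-1,[0,0.0015,0],[0,0,0]],
  [-1,[0,0.0015,0],[0,0,0]],
  [-1,[0,0.0015,0],[0,0,0]],
  [-1,[0,0.0015,0],[0,0,0]],
  [-1,[0,0,0],[0,0,0]],
])

```text
clock: 13.82
position: [0.5162, -0.3663, 0.0365]
eef_rot: [0.013, 1.0, -0.003, 0.002]
ft_force: [0.4, -0.7, 0.4]
opening: -0.0006
finger_force: 0.3
```

Call:
servo_tool([
  [-1,[0,0.0015,0],[0,0,0]],
  [-1,[0,0.001,0],[0,0,0]],
  [-1,[0,0.001,0],[0,0,0]],
  [-1,[0,0.001,0],[0,0,0]],
])

```text
clock: 14.15
position: [0.5164, -0.3622, 0.0366]
eef_rot: [0.013, 1.0, -0.003, 0.003]
ft_force: [-0.6, -3.9, -1.6]
opening: 0.0002
finger_force: 1.7
```

Call:
servo_tool([
  [-1,[0,0.001,0],[0,0,0]],
  [-1,[0,0.001,0],[0,0,0]],
  [-1,[0,0.001,0],[0,0,0]],
  [-1,[0,0.001,0],[0,0,0]],
])

```text
clock: 14.48
position: [0.5165, -0.3577, 0.0366]
eef_rot: [0.013, 1.0, -0.003, 0.003]
ft_force: [-1.3, -3.1, -2.0]
opening: -0.0003
finger_force: 1.7
```

Call:
servo_tool([
  [-1,[0,0.001,0],[0,0,0]],
  [-1,[0,0.001,0],[0,0,0]],
])

```text
clock: 14.65
position: [0.5165, -0.3567, 0.0366]
eef_rot: [0.013, 1.0, -0.004, 0.002]
ft_force: [-0.8, -8.1, -3.9]
opening: 0.0002
finger_force: 4.0
```

Call:
servo_tool([
  [-1,[0,0.001,0],[0,0,0]],
])

```text
clock: 14.73
position: [0.5165, -0.3568, 0.0367]
eef_rot: [0.014, 1.0, -0.005, 0.002]
ft_force: [-1.2, -10.3, -4.6]
opening: -0.0
finger_force: 5.2
```

Call:
servo_tool([
  [-1,[0,0.001,0],[0,0,0]],
])

```text
clock: 14.82
position: [0.5165, -0.3567, 0.0367]
eef_rot: [0.014, 1.0, -0.006, 0.002]
ft_force: [-2.3, -12.5, -5.8]
opening: -0.0002
finger_force: 6.3
```

The force rose to 12.5 N while the position stalled at −0.3567, so the blade is nipped. I'll back off, rise and check.

Call:
servo_tool([
  [-1,[0,-0.008,0],[0,0,0]],
  [-1,[0,-0.02,0],[0,0,0]],
  [-1,[0,-0.01,-0.02],[0,0,0]],
  [-1,[0,0,-0.035],[0,0,0]],
  [-1,[0,0,-0.035],[0,0,0]],
  [-1,[0,0,-0.03],[0,0,0]],
  [-1,[0,0,-0.01],[0,0,0]],
  [-1,[0,0,0],[0,0,0]],
  [-1,[0,0,0],[0,0,0]],
])

```text
clock: 15.57
position: [0.5152, -0.3905, 0.1665]
eef_rot: [0.013, 1.0, -0.002, 0.003]
ft_force: [0.0, 0.6, -1.9]
opening: 0.0003
finger_force: 0.0
```

Run:
```python
from h import *
go(*jig(-.06,-.04),.16,178.5)
s=env.camera("side")[:,:,::-1]
cv2.imwrite("pics/j3.png",cv2.resize(s[120:190,290:360],(560,560),interpolation=2))
for v in(0,.1,.2):
  a=np.radians(60-57*v); print(v,((proj("side",[np.r_[jig(-.042-.1*np.cos(a),-.04),.034+.1*np.sin(a)]])[0]-[290,120])*8).round())
```

```text
t 15.57 pos [ 0.5152 -0.3905  0.1665] F [ 0.   0.6 -1.9] open 0.0003 | shift at present att. [0.062  0.0788 0.0058] at goal att. [0.062  0.0788 0.0065] turn [-0.24  0.33  0.02] j [-0.75  0.54  0.17  1.19  0.   -0.72]
0 [520. 136.]
0.1 [539. 149.]
0.2 [557. 163.]
```

View pics/j3.png

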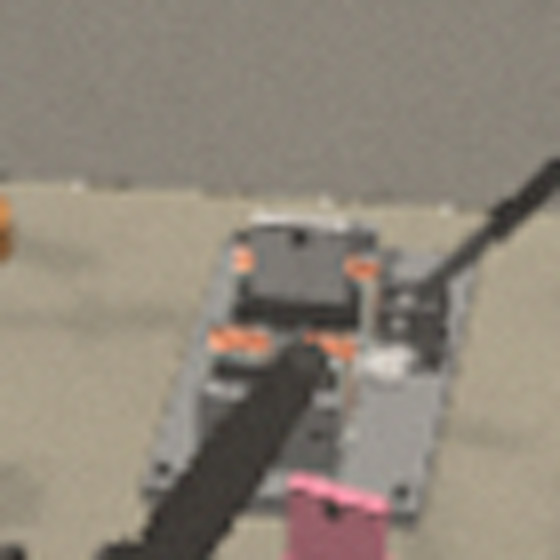

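The blade is upright and nipped, at crop (305,270). The lever tip is at about (558,163), so the clamp is at about 0.2 (48°). Moving above the lever.

Call:
servo_tool([
  [-1,[0.025,0.0263,0],[-0.2,0.3,0]],
  [-1,[0.025,0.0263,0],[0,0,0]],
  [-1,[0.025,0.0262,0],[0,0,0]],
  [-1,[0,0,0.03],[0,0,0]],
  [-1,[0,0,0.02],[0,0,0]],
  [-1,[0,0,0.0125],[0,0,0]],
  [-1,[0,0,0],[0,0,0]],
])

```text
clock: 16.2
position: [0.4384, -0.3067, 0.0986]
eef_rot: [0.013, 1.0, 0.003, -0.004]
ft_force: [0.2, -0.4, 0.3]
opening: 0.0003
finger_force: 0.0
```

```bash
python3 -c "
from h import *
go(*jig(-.073,-.04),.104,178.5)"
```

```text
t 16.2 pos [ 0.4384 -0.3067  0.0986] F [ 0.2 -0.4  0.3] open 0.0003 | shift at present att. [-0.004  -0.0029 -0.0054] at goal att. [-0.004  -0.0029 -0.0054] turn [ 0.33 -0.45  0.01] j [-0.73  0.38 -0.27  0.93 -0.   -0.7 ]
```

Call:
servo_tool([
  [-1,[0.005,-0.003,0.005],[0,0,0]],
  [-1,[0.005,0,0.005],[0,0,0]],
  [-1,[0.0043,0,0.0053],[0,0,0]],
  [-1,[0.0043,0,0.0053],[0,0,0]],
])

```text
clock: 16.53
position: [0.4236, -0.3136, 0.0838]
eef_rot: [0.013, 1.0, -0.001, 0.001]
ft_force: [-0.1, 1.0, 4.4]
opening: -0.0002
finger_force: 1.7
```

Call:
servo_tool([
  [-1,[0.0033,0,0.006],[0,0,0]],
  [-1,[0.0033,0,0.006],[0,0,0]],
  [-1,[0.0022,0,0.0064],[0,0,0]],
  [-1,[0.0022,0,0.0064],[0,0,0]],
])

```text
clock: 16.87
position: [0.4118, -0.313, 0.058]
eef_rot: [0.013, 1.0, -0.001, -0.0]
ft_force: [-1.7, -0.5, 4.9]
opening: -0.0001
finger_force: 2.0
```

Call:
servo_tool([
  [-1,[0.0009,0,0.0047],[0,0,0]],
  [-1,[0.0009,0,0.0047],[0,0,0]],
  [-1,[0,0,0],[0,0,0]],
])

```text
clock: 17.12
position: [0.41, -0.3122, 0.0479]
eef_rot: [0.013, 1.0, -0.0, -0.001]
ft_force: [-0.3, 0.2, 0.1]
opening: 0.0001
finger_force: 0.0
```

Call:
servo_tool([
  [-1,[0,0,0.003],[0,0,0]],
  [-1,[0,0,0.003],[0,0,0]],
  [-1,[0,0,0],[0,0,0]],
])

```text
clock: 17.37
position: [0.4102, -0.3123, 0.0427]
eef_rot: [0.013, 1.0, -0.0, -0.001]
ft_force: [-2.0, -0.4, 2.9]
opening: 0.0002
finger_force: 1.5
```

Call:
servo_tool([
  [-1,[0,0,0.002],[0,0,0]],
  [-1,[0,0,0.002],[0,0,0]],
  [-1,[0,0,0],[0,0,0]],
])

```text
clock: 17.62
position: [0.4103, -0.3125, 0.0419]
eef_rot: [0.013, 1.0, -0.001, -0.0]
ft_force: [-8.7, 5.8, 30.5]
opening: -0.0001
finger_force: 14.5
```

The lever hit its stop: 30 N with no further motion at z 0.042. I'll lift off and return to above the blade.

Call:
servo_tool([
  [-1,[0,0,-0.01],[0,0,0]],
  [-1,[0,0,-0.03],[0,0,0]],
  [-1,[0,0,-0.04],[0,0,0]],
  [-0.2,[0,0,-0.035],[0,0,0]],
  [-0.2,[-0.026,0.009,0],[0,0,0]],
  [-0.2,[-0.04,0.01,0],[0,0,0]],
  [-0.2,[-0.03,0.01,0],[0,0,0]],
  [-0.2,[-0.01,0.005,0],[0,0,0]],
  [-0.2,[0,0,0],[0,0,0]],
  [-0.2,[0,0,0],[0,0,0]],
])

```text
clock: 18.45
position: [0.5174, -0.2806, 0.1531]
eef_rot: [0.012, 1.0, -0.0, -0.001]
ft_force: [-0.2, 0.6, -0.2]
opening: 0.0343
finger_force: 0.0
```

Run:
```python
from h import *
go(.5162,-.2760,.0655,178.5)
s=env.camera("side")[:,:,::-1]
cv2.imwrite("pics/j4.png",cv2.resize(s[110:190,290:370],(560,560),interpolation=2))
```

```text
t 18.45 pos [ 0.5174 -0.2806  0.1531] F [-0.2  0.6 -0.2] open 0.0343 | shift at present att. [0.0012 0.0046 0.0876] at goal att. [0.0013 0.0046 0.0876] turn [-0.04 -0.08  0.07] j [-0.6   0.44 -0.03  1.1  -0.   -0.58]
```

View pics/j4.png

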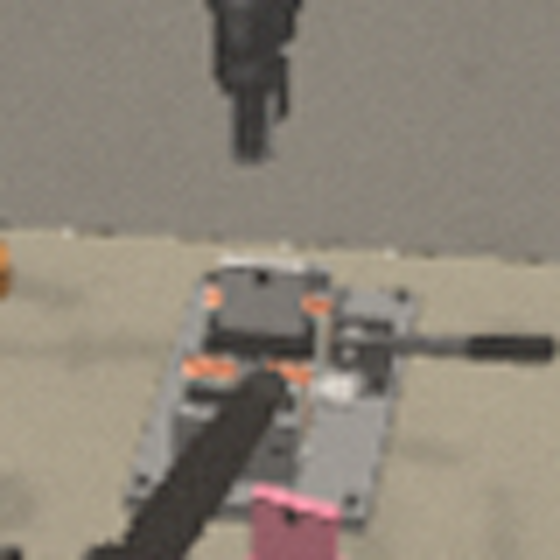

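The lever lies flat, from (345,345) to (550,350) in the crop, and the blade is still standing in the gap. I'll grip it.

Call:
servo_tool([
  [-0.2,[0.0012,0.0046,0.02],[0,0,0]],
  [-0.2,[0,0,0.025],[0,0,0]],
  [-0.2,[0,0,0.02],[0,0,0]],
  [-0.2,[0,0,0.015],[0,0,0]],
  [-0.2,[0,0,0.0075],[0,0,0]],
  [-0.2,[0,0,0],[0,0,0]],
  [-1,[0,0,0],[0,0,0]],
  [-1,[0,0,0],[0,0,0]],
  [-1,[0,0,0],[0,0,0]],
  [-1,[0,0,0],[0,0,0]],
  [-1,[0,0,0],[0,0,0]],
  [-1,[0,0,0],[0,0,0]],
  [-1,[0,0,0],[0,0,0]],
], newtons=70)

```text
clock: 19.58
position: [0.5167, -0.2756, 0.0678]
eef_rot: [0.013, 1.0, 0.0, 0.001]
ft_force: [-0.5, 5.1, 4.4]
opening: 0.0067
finger_force: 68.8
```

Call:
servo_tool([
  [-1,[0,0.0015,0],[0,0,0]],
  [-1,[0,0,-0.003],[0,0,0]],
  [-1,[0,0,-0.004],[0,0,0]],
  [-1,[0,0,-0.005],[0,0,0]],
])

```text
clock: 19.92
position: [0.5164, -0.2754, 0.0788]
eef_rot: [0.013, 1.0, -0.001, -0.0]
ft_force: [-0.4, -0.1, -1.4]
opening: 0.0067
finger_force: 68.2
```

Call:
servo_tool([
  [-1,[0,0,-0.01],[0,0,0]],
  [-1,[0,0,-0.015],[0,0,0]],
  [-1,[0,0,-0.025],[0,0,0]],
  [-1,[0,0,-0.035],[0,0,0]],
  [-1,[0,0,-0.04],[0,0,0]],
  [-1,[0,0,-0.04],[0,0,0]],
  [-1,[0,0,-0.04],[0,0,0]],
  [-1,[0,0,-0.025],[0,0,0]],
  [-1,[0,0,-0.005],[0,0,0]],
  [-1,[0,0,0],[0,0,0]],
])

```text
clock: 20.75
position: [0.5177, -0.276, 0.3169]
eef_rot: [0.013, 1.0, -0.003, 0.003]
ft_force: [-0.5, 0.3, -1.2]
opening: 0.0066
finger_force: 68.3
```

Run:
```python
from h import *
# blade slid within grip? compare in-hand offset along tool x via jig release/regrasp is equal (x kept)
go(.4715,.3647,.31,171.8)
```

```text
t 20.75 pos [ 0.5177 -0.276   0.3169] F [-0.5  0.3 -1.2] open 0.0066 | shift at present att. [0.0631 0.6393 0.0031] at goal att. [0.1371 0.6276 0.0069] turn [-0.29  0.32  6.68] j [-0.6   0.4   0.33  1.5  -0.   -0.57]
```

Call:
servo_tool([
  [-1,[0,0.02,0],[0,0,0]],
  [-1,[0,0.04,0],[0,0,0]],
  [-1,[0.004,0.04,0],[0,0,0]],
  [-1,[0.004,0.04,0],[0,0,0]],
  [-1,[0.004,0.04,0],[0,0,0]],
  [-1,[0.004,0.04,0],[0,0,0]],
  [-1,[0.004,0.04,0],[0,0,0]],
  [-1,[0.004,0.04,0],[0,0,0]],
  [-1,[0.004,0.04,0],[0,0,0]],
  [-1,[0.004,0.04,0],[0,0,0]],
  [-1,[0.004,0.04,0],[0,0,0]],
  [-1,[0.004,0.04,0],[0,0,0]],
  [-1,[0.004,0.04,0],[0,0,0]],
  [-1,[0.004,0.04,0],[0,0,0]],
  [-1,[0.006,0.04,0],[0,0,0]],
  [-1,[0.005,0.04,0],[0,0,0]],
  [-1,[0.004,0.019,0],[0,0,0]],
  [-1,[0,0,0],[-0.2,0.2,6.68]],
  [-1,[0,0,0],[0,0,0]],
  [-1,[0,0,0],[0,0,0]],
])

```text
clock: 22.42
position: [0.4697, 0.3651, 0.3107]
eef_rot: [0.07, 0.998, -0.0, -0.003]
ft_force: [0.2, 0.5, -1.6]
opening: 0.007
finger_force: 68.6
```

```bash
python3 -c "
from h import *
go(.4714,.3646,.12,171.8)"
```

```text
t 22.42 pos [0.4697 0.3651 0.3107] F [ 0.2  0.5 -1.6] open 0.007 | shift at present att. [-2.900e-03 -1.000e-04  1.907e-01] at goal att. [-0.0018 -0.0002  0.1907] turn [-0.04 -0.33  0.17] j [0.55 0.43 0.36 1.51 0.   0.69]
```

Call:
servo_tool([
  [-1,[-0.001,0,0.02],[0,-0.3,0.15]],
  [-1,[0,0,0.035],[0,0,0]],
  [-1,[0,0,0.035],[0,0,0]],
  [-1,[0,0,0.035],[0,0,0]],
  [-1,[0,0,0.035],[0,0,0]],
  [-1,[0,0,0.025],[0,0,0]],
  [-1,[0,0,0.015],[0,0,0]],
  [-1,[0,0,0],[0,0,0]],
  [-1,[0,0,0],[0,0,0]],
])

```text
clock: 23.17
position: [0.4707, 0.3641, 0.1116]
eef_rot: [0.073, 0.997, -0.0, -0.0]
ft_force: [-1.2, 0.4, -0.8]
opening: 0.0069
finger_force: 68.6
```

```bash
python3 -c "
from h import *
go(.4714,.3646,.056,171.8)"
```

```text
t 23.17 pos [0.4707 0.3641 0.1116] F [-1.2  0.4 -0.8] open 0.0069 | shift at present att. [-0.0006  0.0007  0.0556] at goal att. [-0.0006  0.0006  0.0556] turn [-0.02 -0.04 -0.14] j [ 0.55  0.48 -0.08  1.01  0.    0.7 ]
```

Call:
servo_tool([
  [-1,[-0.0005,0.0003,0.01],[0,0,-0.1]],
  [-1,[0,0,0.01],[0,0,0]],
  [-1,[0,0,0.007],[0,0,0]],
  [-1,[0,0,0.006],[0,0,0]],
  [-1,[0,0,0],[0,0,0]],
])

```text
clock: 23.58
position: [0.4713, 0.3654, 0.0781]
eef_rot: [0.072, 0.997, 0.0, -0.0]
ft_force: [-0.2, 0.6, -0.6]
opening: 0.0064
finger_force: 68.6
```

Call:
servo_tool([
  [-1,[0,0,0.006],[0,0,0]],
  [-1,[0,0,0.006],[0,0,0]],
  [-1,[0,0,0.005],[0,0,0]],
  [-1,[0,0,0.003],[0,0,0]],
  [-1,[0,0,0],[0,0,0]],
])

```text
clock: 24.0
position: [0.4715, 0.3656, 0.0586]
eef_rot: [0.072, 0.997, 0.0, 0.0]
ft_force: [0.5, 0.2, -0.4]
opening: 0.0065
finger_force: 68.6
```

Call:
servo_tool([
  [-1,[0,0,0.002],[0,0,0]],
  [-1,[0,0,0.001],[0,0,0]],
  [-1,[0,0,0.001],[0,0,0]],
  [-1,[0,0,0],[0,0,0]],
])

```text
clock: 24.33
position: [0.4724, 0.3662, 0.0559]
eef_rot: [0.072, 0.997, 0.001, 0.001]
ft_force: [0.9, 0.5, 0.2]
opening: 0.0068
finger_force: 68.7
```

Call:
servo_tool([
  [-1,[0,0,0.001],[0,0,0]],
  [-1,[0,0,0.001],[0,0,0]],
  [-1,[0,0,0.001],[0,0,0]],
  [-1,[0,0,0],[0,0,0]],
])

```text
clock: 24.67
position: [0.4725, 0.3663, 0.0558]
eef_rot: [0.072, 0.997, 0.001, 0.002]
ft_force: [-6.1, -3.0, 18.4]
opening: 0.0064
finger_force: 71.8
```

Contact at TCP z 0.0558, as predicted, so the collar is down. Release and lift.

Call:
servo_tool([
  [-1,[0,0,-0.002],[0,0,0]],
  [-0.2,[0,0,0],[0,0,0]],
  [-0.2,[0,0,0],[0,0,0]],
  [-0.2,[0,0,0],[0,0,0]],
  [-0.2,[0,0,0],[0,0,0]],
  [-0.2,[0,0,0],[0,0,0]],
  [-0.2,[0,0,0],[0,0,0]],
  [-0.2,[0,0,-0.01],[0,0,0]],
  [-0.2,[0,0,-0.02],[0,0,0]],
  [-0.2,[0,0,-0.03],[0,0,0]],
  [-0.2,[0,0,-0.04],[0,0,0]],
  [-0.2,[0,0,-0.04],[0,0,0]],
  [-0.2,[0,-0.03,-0.02],[0,0,0]],
  [-0.2,[0,-0.04,0],[0,0,0]],
  [-0.2,[0,-0.04,0],[0,0,0]],
  [-0.2,[0,-0.03,0],[0,0,0]],
  [-0.2,[0,0,0],[0,0,0]],
])

```text
clock: 26.08
position: [0.4505, 0.2228, 0.2153]
eef_rot: [0.074, 0.997, -0.0, 0.001]
ft_force: [-0.4, -0.7, -0.2]
opening: 0.0344
finger_force: 0.0
```

Run:
```python
from h import *
s=env.camera("side")[:,:,::-1]
r=lambda a:cv2.resize(a,(400,400),interpolation=2)
cv2.imwrite("pics/f.png",np.hstack([r(s[255:335,270:350]),r(s[115:195,290:370])]))
```

```text
(no output)
```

View pics/f.png

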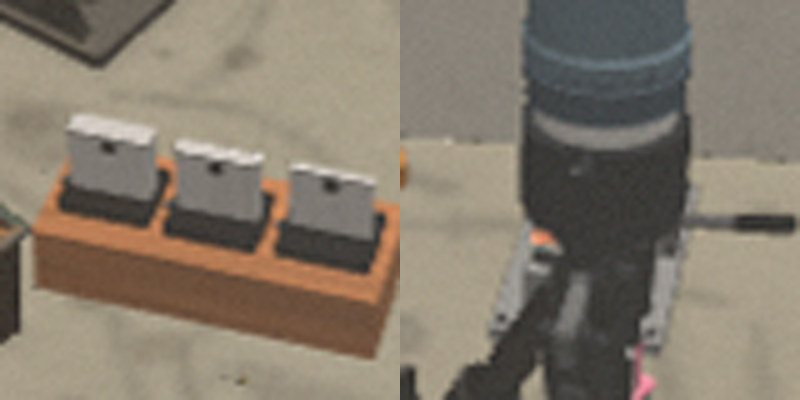

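The three gauges stand seated in the rack, with the middle one at crop (215,190), and the lever is still down at (760,222). Handing in.

```bash
python3 -c "
from bench import env
print(env.sign_off())"
```

```text
the job is handed in; nothing more can be done
None
```

I set the choke's gap with the 8 mm gauge, pressed the cam lever down to its stop with the blade still in, returned the gauge to its slot in the rack and handed the job in at about 26 s. The hand-in gave no verdict.

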